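Put the impact sockets away in the socket rack

ROBOT

A 6-joint arm with a two-finger parallel gripper is mounted at the origin on the work surface. World frame = base frame: x ahead of the robot, y to its left, z up, the work surface at z = 0. Lengths are in mm, angles in rad, forces in N, time in s.
With the tool pointing down it reaches from about 300 to 875 mm from the base axis. Payload 4.2 kg.
Tool frame: the origin (TCP) lies midway between the tips of the shut fingers; the grasp point (between the pads) lies 19 mm behind it; z points along the fingers, y is the direction in which the jaws open and shut (so a half turn about z gives the same grasp; the last joint's range is limited). The gripper opens to 85 mm and grips with 20 to 120 N. Pads are 22 mm wide; open, the fingers measure 114 mm over their backs; the gripper's body (76 mm by 85 mm) begins 54 mm behind the grasp point. The pads swing forward as they close: fully open they stand 13 mm farther back than shut.
Start: joints at [-1.15, 0.32, 1.565, -0, 1.257, -0.02], TCP at [245.336, -520.05, 231.338] pointing down, gripper open.
Joint ranges: [-3.11, 3.11], [-0.84, 2.01], [0.21, 2.61], [-1.34, 4.49], [0.05, 2.63], [-2.56, 2.56]. Speed limits (rad/s): [2.57, 2.57, 3.14, 3.14, 3.14, 3.14].

INTERFACE

Orientations are given as a unit quaternion [x, y, z, w].
In Python, from bench import observe, eyes, bot gives the robot as it stands. The module is installed in compiled form; this text tells all that it offers.
- The arm moves only by the tool apply_moves, never from a script. Its argument "increments" is a list that holds one entry, the list of rows, each a list of 7 numbers: the finger opening in cm, from 0 to 8.54, then the shift along the tool's x, y, z in cm, then the turn, a rotation vector about the tool's x, y, z in degrees. In form: [[[grip, dx, dy, dz, rx, ry, rz], ...]]. A call has 1 to 10 rows; each row shifts and turns the commanded pose from where the row before left it, along the tool's axes as they then stand; what a row does not reach is not made up. A row lasts 1/8 s, in which the tool goes at most 62.5 mm and 10.7 degrees, less where a joint would pass 70% of its speed; a pose out of reach is approached as far as the arm can. A call is refused whole if a number of a shift passes 6.25 or a number of a turn 10.7, either way. A call with a gripper value outside its range is refused whole. The fingers move at their own pace and stop on an object; the grip force is fixed at half the most. Time passes only in rows, so rows that do not move let the fingers close. It gives the time, the measured TCP pose, the force and the opening at its end, in the units of the state.
- observe(): the state, without advancing time (a new reading comes with each control period).
- eyes.capture(name): name is "scene" or "top" or "wrist"; returns a dict with "img" (480x640x3 uint8, red, green, blue), "fx", "fy", "cx", "cy" (pixels), "rvec" (rotation vector, rad) and "tvec" (3), from world to camera coordinates, as OpenCV has them; the wrist camera has in their place "hand_eye" (4x4, takes a point from camera to tool coordinates, whose origin is the TCP and whose axes are the flange's). Camera axes: x right, y down, z forward; pixel columns grow to the right and rows downward; lengths in mm; the calibration is good to about 2 mm. A picture is of the moment at which its call begins: read the wrist's pose just before it. There is no depth.
- bot.close_job(): hands the job in, once; it reports no verdict.
The state is a dict: "clock": time; "q": joint angles; "joint_velocities": joint speeds; "joint_efforts": joint torques, N m; "tool_pos": TCP position; "tool_rot": TCP orientation; "force": force on the tool from outside, world axes, zero at the start; "ft_torque": the same for the moment, N m; "width": finger opening in mm.
Only numpy, scipy, OpenCV 4.12 (cv2) and the standard library are available. Lean on these libraries where they do the work, as an engineer would, in place of code of your own. Each camera call takes 0.05 s, during which the arm holds its last target.

TASK

Four impact sockets of different sizes stand in a row in the steel carry tray after a job. Put them away in the grey socket rack, whose blocks are clipped in side by side in any order: each socket upright and fully down in the well that is sized for it, opening still up. Set each one down without dropping or tipping it, and leave the chainring and the spanner beside the work where they are.

Things in the scene. Friction and masses are not known exactly. Their poses are not given: they have to be found in the camera images.
- socket24_mid (a point): The smallest of four loose black deep impact sockets: steel cylinder, 24 mm outer diameter, 78 mm tall, standing hexagonal opening up in a tray bay. Point: on its axis, half-way up; z up. The tray is fixed folded steel: four equal bays in a straight row, 80 mm apart, each about 77 x 70 mm inside.
- socket33_mid (a point): The second smallest of four loose black deep impact sockets: steel cylinder, 33 mm outer diameter, 78 mm tall, standing hexagonal opening up in a tray bay. Point: on its axis, half-way up; z up. The tray's floor lies 3 mm above the bench, its walls and dividers rise to 16 mm above the bench.
- socket42_mid (a point): The second largest of four loose black deep impact sockets: steel cylinder, 42 mm outer diameter, 78 mm tall, standing hexagonal opening up in a tray bay. Point: on its axis, half-way up; z up. Any socket may stand in any bay, up to about 10 mm off the bay's centre.
- socket51_mid (a point): The largest of four loose black deep impact sockets: steel cylinder, 51 mm outer diameter, 78 mm tall, standing hexagonal opening up in a tray bay. Point: on its axis, half-way up; z up. Mass of the sockets: about 0.15 kg (smallest) to 0.8 kg (largest).
- well24_floor (a point): The smallest of four round wells, 32 mm across (for the 24 mm socket), 14 mm deep, 3 mm bevelled mouth, in its own fixed grey block 78 x 78 x 20 mm. Point: centre of the well's flat floor, 14 mm below the block's top; z up, y along the row. The four blocks stand in a straight row, 80 mm apart, in any order, in a fixed aluminium rack.
- well33_floor (a point): The second smallest of four round wells, 41 mm across (for the 33 mm socket), 14 mm deep, 3 mm bevelled mouth, in its own fixed grey block 78 x 78 x 20 mm. Point: centre of the well's flat floor, 14 mm below the block's top; z up, y along the row. The rack's end caps are no higher than the blocks; the well floors lie 10 mm above the bench.
- well42_floor (a point): The second largest of four round wells, 50 mm across (for the 42 mm socket), 14 mm deep, 3 mm bevelled mouth, in its own fixed grey block 78 x 78 x 20 mm. Point: centre of the well's flat floor, 14 mm below the block's top; z up, y along the row. Tray and rack lie one behind the other, either one nearer the robot.
- well51_floor (a point): The largest of four round wells, 59 mm across (for the 51 mm socket), 14 mm deep, 3 mm bevelled mouth, in its own fixed grey block 78 x 78 x 20 mm. Point: centre of the well's flat floor, 14 mm below the block's top; z up, y along the row. Both rows run roughly across in front of the robot (along y, within about 0.15 rad).
- chainring: Bystander: steel bicycle chainring lying flat, 118 mm across, 9 mm high; origin at the centre of its underside.
- spanner: Bystander: steel spanner lying flat, 190 mm long, along its own x axis; origin about the middle of its underside.
Mind the look-alikes: they are no part of the job. What is shaped like the part that bears well42_floor but green is not meant. What is shaped like the part that bears socket42_mid but green is not meant.

How it is judged:
By the outcome, as a careful person would: the job done as asked, in the order asked, and still so for the second after the job is handed in, with the robot touching nothing.
It also fails if it takes over 106 s, if anything falls off the work surface, if the arm or the gripper's body presses on something with over 40 N, if the wrist force passes 120 N, or if a joint passes its speed limit or range.

## Working session

There is one attempt and no reset: what is moved stays moved. The work goes in short steps, Python scripts to look and compute and a tool call to move; the robot and the scene stay as the last step left them, time stands still between calls to the robot, and variables do not carry over. Pictures are saved under pics/ and viewed, and the job is handed in when it is done.

Besides the shell and the picture viewer there is one more tool, called by a JSON object that holds its "api" and its "payload". apply_moves: Moves the arm, as the interface text tells. Its arguments: {"type":"object","properties":{"increments":{"type":"array"}},"required":["increments"]}

```bash
mkdir -p pics; python3 - <<'E'
from bench import observe, eyes, bot
import cv2
print(observe())
for n in ["scene","top"]:
    c=eyes.capture(n); cv2.imwrite(f"pics/{n}0.png",c["img"][:,:,::-1])
    print({k:v for k,v in c.items() if k!="img"})
E
```

```text
{'clock': 0.0, 'q': array([-1.14999415e+00,  3.20251539e-01,  1.56569965e+00,  2.86712262e-05,
        1.25742773e+00, -2.00215450e-02]), 'joint_velocities': array([-0.00067468,  0.00106622, -0.00085415,  0.00149553,  0.00046422,
       -0.00119094]), 'joint_efforts': array([-1.22622736e-03, -4.15535402e+01, -2.34162694e+01, -1.35550190e-04,
        8.11551407e-03, -6.26278634e-06]), 'tool_pos': array([ 245.13648656, -519.57461445,  230.49745956]), 'tool_rot': array([ 9.75808066e-01,  2.18627126e-01, -1.64418427e-04, -8.77971077e-04]), 'force': array([0.58968208, 0.26363069, 0.96059914]), 'ft_torque': array([-0.01043404, -0.03046902, -0.00740947]), 'width': 85.31114989365233}
{'fx': 495.91312962157565, 'fy': 495.91312962157565, 'cx': 314.90771629911114, 'cy': 247.73515117352804, 'rvec': array([ 2.02123457,  1.03313268, -0.54517127]), 'tvec': array([-291.5763998 , -231.68781884, 1403.02032003])}
{'fx': 597.1453347995268, 'fy': 597.1453347995268, 'cx': 316.7588204122571, 'cy': 238.4732411057638, 'rvec': array([ 2.19489092, -2.2162044 ,  0.0904412 ]), 'tvec': array([ -36.31457142,  539.50387139, 1399.34951462])}
```

View pics/scene0.png

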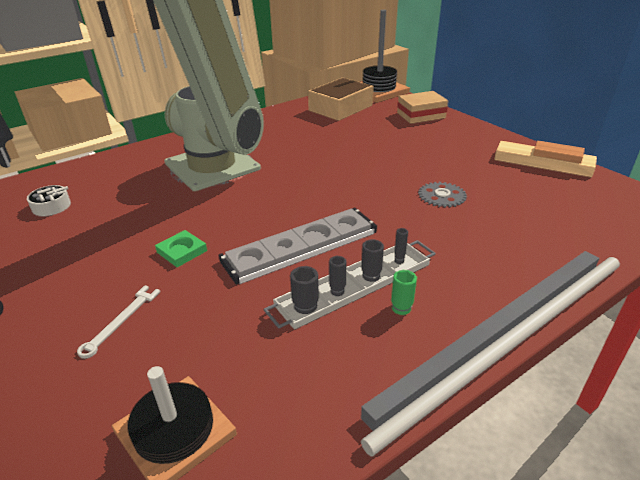

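View pics/top0.png

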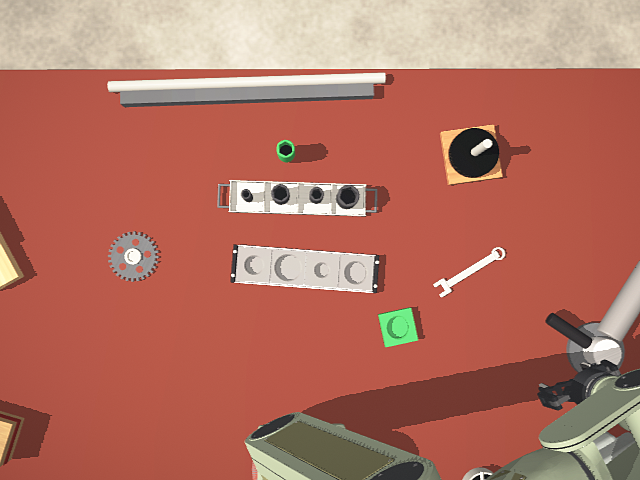

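The top view shows the tray sockets, left to right, at about (248,195), (280,193), (316,195) and (347,196). The grey wells are at about (254,265), (287,266), (321,270) and (355,272). The look-alikes are a green socket at (285,150) and a green block at (399,327). Next I'll take a close crop to check the sizes.

```bash
cat > h.py <<'E'
import numpy as np, cv2
from scipy.spatial.transform import Rotation as R
from bench import observe, eyes, bot
def ray(c,u,v):
    d=np.array([(u-c["cx"])/c["fx"],(v-c["cy"])/c["fy"],1.0])
    M=R.from_rotvec(c["rvec"]).as_matrix(); return -M.T@c["tvec"], M.T@d
def back(c,u,v,z):
    o,d=ray(c,u,v); return o+d*(z-o[2])/d[2]
def proj(c,P):
    return cv2.projectPoints(np.array(P,float).reshape(-1,1,3),c["rvec"],c["tvec"],np.array([[c["fx"],0,c["cx"]],[0,c["fy"],c["cy"]],[0,0,1.]]),None)[0].reshape(-1,2)
E
python3 - <<'E'
from h import *
c=eyes.capture("top"); im=c["img"][:,:,::-1]
cv2.imwrite("pics/topcrop.png",cv2.resize(im[170:300,215:390],None,fx=4.5,fy=4.5,interpolation=cv2.INTER_CUBIC))
c=eyes.capture("scene"); im=c["img"][:,:,::-1]
cv2.imwrite("pics/scenecrop.png",cv2.resize(im[200:330,215:440],None,fx=3.5,fy=3.5,interpolation=cv2.INTER_CUBIC))
E
```

```text
(no output)
```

View pics/topcrop.png

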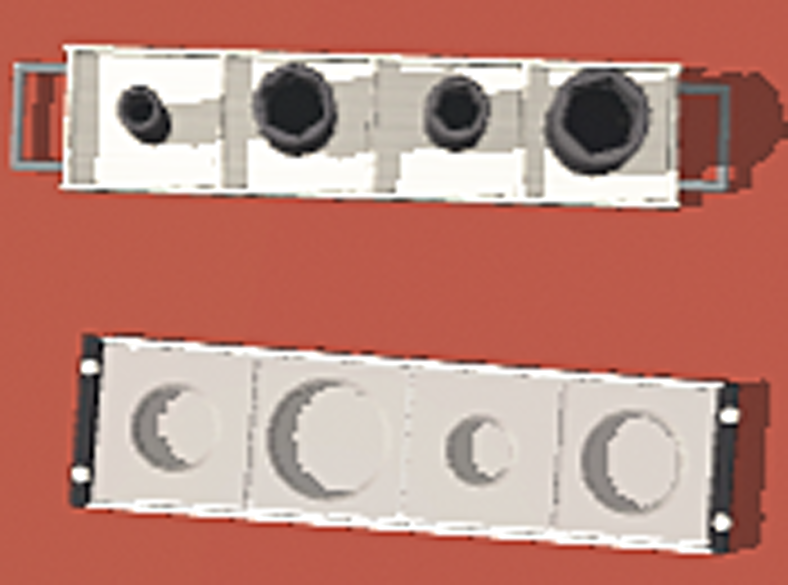

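View pics/scenecrop.png

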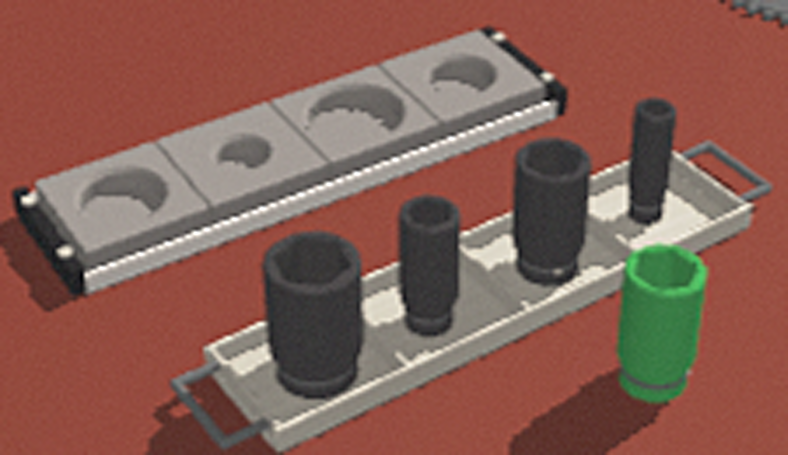

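Sizes by diameter:
- **Tray, left to right:** 24, 42, 33, 51.
- **Wells, left to right:** 33, 51, 24, 42.

The green socket and green block are not part of the job. Next I'll measure positions by fitting models to the images.

```bash
cat > meas.py <<'E'
from h import *
from scipy.optimize import minimize, least_squares
T=np.linspace(0,2*np.pi,60)
def circ(x,y,z,r): return np.c_[x+r*np.cos(T),y+r*np.sin(T),0*T+z]
def sil(c,x,y,r,z0=3,z1=81,S=4):
    p=proj(c,np.r_[circ(x,y,z0,r),circ(x,y,z1,r)])
    m=np.zeros((480,640),np.float32)
    h=cv2.convexHull(p.astype(np.float32))
    big=np.zeros((480*S,640*S),np.uint8)
    cv2.fillPoly(big,[np.round(((h+.5)*S-.5)*16).astype(np.int32)],255,shift=4)
    return cv2.resize(big,(640,480),interpolation=cv2.INTER_AREA)/255.
E
cat > m1.py <<'E'
from meas import *
top=eyes.capture("top"); sc=eyes.capture("scene")
f=lambda u,v:(215+(u+.5)/4.5-.5,170+(v+.5)/4.5-.5)
S={24:(141,106),42:(294,103),33:(459,106),51:(598,110)}
W={33:(176,427),51:(329,439),24:(480,450),42:(632,461)}
for d,p in S.items():
    g=back(top,*f(*p),81)[:2]; out=[]
    for c in (top,sc):
        im=c["img"].astype(float).max(2)
        u,v=proj(c,[[*g,42]])[0].astype(int); sl=(slice(v-45,v+45),slice(u-35,u+35))
        dark=np.clip((110-im)/60,0,1)
        if c is sc: dark=np.clip((85-im)/30,0,1)
        # keep only component near
        w=sil(c,*g,d/2+9)[sl]>0
        def cost(p): return (((sil(c,*p,d/2)[sl]-dark[sl])**2)*w).sum()
        best=min((minimize(cost,g+np.array(o),method="Nelder-Mead",options=dict(initial_simplex=g+np.array(o)+np.array([[0,0],[4,0],[0,4]]))) for o in [(0,0),(3,3),(-3,-3)]),key=lambda r:r.fun)
        out.append((best.x.round(1),round(best.fun,1)))
    print("socket",d,"rim",g.round(1),out)
P=[]
for d,p in W.items():
    g=back(top,*f(*p),24); P.append(g[:2]); print("well",d,g.round(1))
P=np.array(P); print("spac",np.linalg.norm(np.diff(P,axis=0),axis=1), "yaw",np.arctan2(*(P[0]-P[-1])))
E
python3 m1.py
```

```text
socket 24 rim [639.6 119.4] [(array([638.7, 119.7]), np.float64(47.6)), (array([635. , 123.7]), np.float64(82.3))]
socket 42 rim [640.6  42.6] [(array([641.3,  42.1]), np.float64(114.3)), (array([634.9,  46.3]), np.float64(166.0))]
socket 33 rim [638.5 -40.5] [(array([637.4, -40.3]), np.float64(81.6)), (array([632.6, -37.3]), np.float64(134.7))]
socket 51 rim [ 635.9 -110.7] [(array([ 633.5, -112.5]), np.float64(178.8)), (array([ 627.6, -109.4]), np.float64(251.0))]
well 33 [478.9 107.1  24. ]
well 51 [471.8  27.5  24. ]
well 24 [465.3 -51.2  24. ]
well 42 [ 458.8 -130.6   24. ]
spac [79.85890121 78.97250366 79.68731823] yaw 0.08456859779210944
```

The two cameras disagree by about 5 mm, so I'll check with overlays.

```bash
cat > ov.py <<'E'
from meas import *
top=eyes.capture("top"); sc=eyes.capture("scene")
St={24:(638.7,119.7),42:(641,42.3),33:(637.6,-40.4),51:(634.5,-111.8)}
Wl={33:(478.9,107.1),51:(471.8,27.5),24:(465.3,-51.2),42:(458.8,-130.6)}
for n,c,(a,b,e,f),k in (("top",top,(170,300,215,390),4.5),("scene",sc,(200,330,215,440),3.5)):
    im=cv2.resize(c["img"][a:b,e:f,::-1],None,fx=k,fy=k,interpolation=cv2.INTER_CUBIC)
    def dr(P,col):
        p=(proj(c,P)-[e,a]+.5)*k-.5; cv2.polylines(im,[np.round(p*16).astype(np.int32)],True,col,1,cv2.LINE_AA,shift=4)
    for d,(x,y) in St.items(): dr(circ(x,y,81,d/2),(0,0,255)); dr(circ(x,y,3,d/2),(0,255,255))
    for d,(x,y) in Wl.items(): dr(circ(x,y,24,d/2+4),(0,0,255));dr(circ(x,y,10,d/2+4),(0,255,255))
    cv2.imwrite(f"pics/ov_{n}.png",im)
E
python3 ov.py
```

```text
(no output)
```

View pics/ov_top.png

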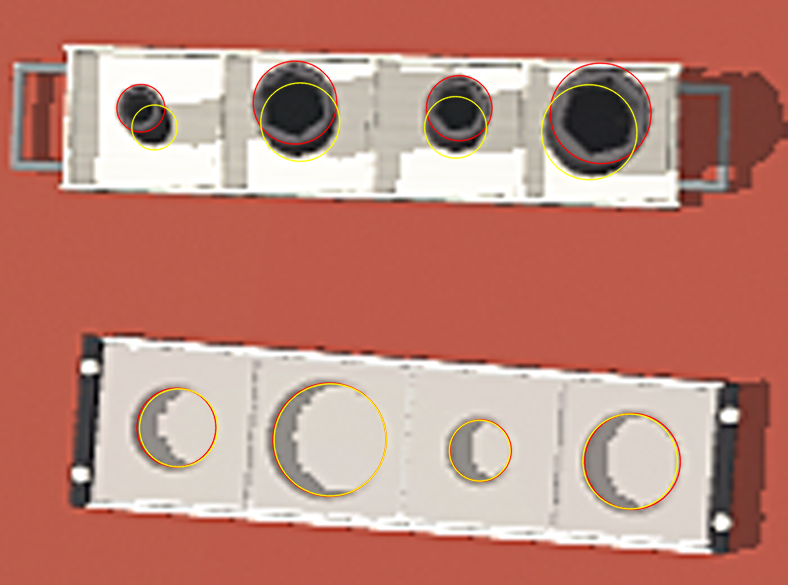

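View pics/ov_scene.png

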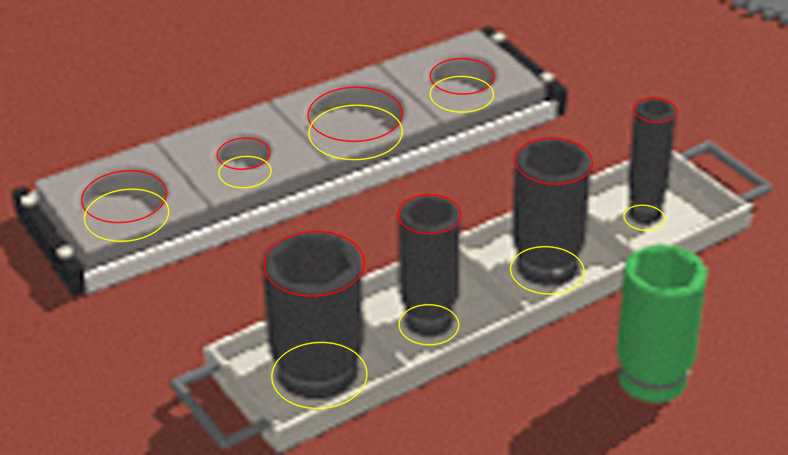

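```bash
python3 - <<'E'
from h import *
s=observe(); print(R.from_quat(s["tool_rot"]).as_matrix().round(3), s["q"].round(3)); w=eyes.capture("wrist"); print({k:v for k,v in w.items() if k!="img"})
cv2.imwrite("pics/w0.png",w["img"][:,:,::-1])
E
```

```text
[[ 0.904  0.427 -0.   ]
 [ 0.427 -0.904  0.   ]
 [-0.    -0.    -1.   ]] [-1.15   0.32   1.565 -0.     1.257 -0.02 ]
{'fx': 348.4464281663523, 'fy': 348.4464281663523, 'cx': 323.156263249576, 'cy': 241.1372728314119, 'hand_eye': array([[ 8.08906020e-04, -9.66252017e-01, -2.57597333e-01,
         6.61235229e+01],
       [ 9.99999489e-01,  9.37992293e-04, -3.78231161e-04,
         6.78416673e-01],
       [ 6.07090936e-04, -2.57596895e-01,  9.66252281e-01,
        -1.42036428e+02],
       [ 0.00000000e+00,  0.00000000e+00,  0.00000000e+00,
         1.00000000e+00]])}
```

View pics/w0.png

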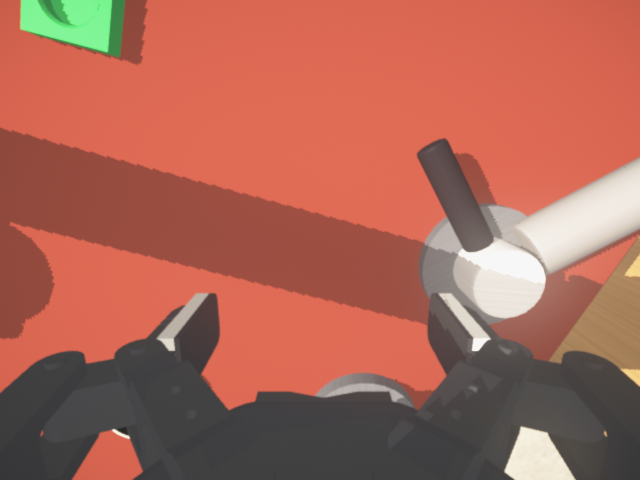

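{"api": "apply_moves", "payload": {"increments": [[[8.5,5.25,-3.05,-0.3,0,0,0],[8.5,5.25,-3.05,-0.3,0,0,0],[8.5,5.25,-3.05,-0.3,0,0,0],[8.5,5.25,-3.05,-0.3,0,0,0],[8.5,5.25,-3.05,-0.3,0,0,0],[8.5,5.25,-3.05,-0.3,0,0,0],[8.5,5.25,-3.05,-0.3,0,0,0],[8.5,5.25,-3.05,-0.3,0,0,0],[8.5,5.25,-3.05,-0.3,0,0,0],[8.5,0,0,0,0,0,-9.2]]]}}

```text
clock: 1.7
tool_pos: [557.6, -66.6, 258.1]
tool_rot: [0.954, 0.301, 0.001, -0.0]
force: [-1.1, -0.2, -0.3]
width: 85.2
```

{"api": "apply_moves", "payload": {"increments": [[[8.5,0,0,0,0,0,-9.2],[8.5,0,0,0,0,0,-9.2],[8.5,0,0,0,0,0,-9.2],[8.5,0,0,0,0,0,-9.2],[8.5,0,0,0,0,0,-9.2],[8.5,0,0,0,0,0,-9.2],[8.5,0,0,0,0,0,0],[8.5,0,0,0,0,0,0]]]}}

```text
clock: 2.7
tool_pos: [555.6, -70.2, 258.3]
tool_rot: [0.71, 0.704, -0.0, 0.0]
force: [0.1, 0.5, -0.2]
width: 84.9
```

```bash
cat > wr.py <<'E'
from meas import *
def wcam():
    s=observe(); w=eyes.capture("wrist")
    Rt=R.from_quat(s["tool_rot"]).as_matrix(); H=np.eye(4); H[:3,:3]=Rt; H[:3,3]=s["tool_pos"]
    M=np.linalg.inv(H@w["hand_eye"]); w["rvec"]=R.from_matrix(M[:3,:3]).as_rotvec(); w["tvec"]=M[:3,3]
    return s,w
E
cat > wl.py <<'E'
import sys; from wr import *
s,w=wcam(); np.set_printoptions(suppress=True)
print(s["tool_pos"].round(1),R.from_quat(s["tool_rot"]).as_matrix().round(3).tolist(),s["q"].round(3),s["clock"],s["width"],s["force"].round(1))
cv2.imwrite(f"pics/{sys.argv[1]}.png",w["img"][:,:,::-1])
E
python3 wl.py w1
```

```text
[555.6 -70.2 258.3] [[0.008, 1.0, 0.0], [1.0, -0.008, -0.0], [-0.0, 0.0, -1.0]] [-0.146  0.28   1.553 -0.     1.309 -0.138] 2.7 84.90737093733252 [ 0.1  0.5 -0.2]
```

View pics/w1.png

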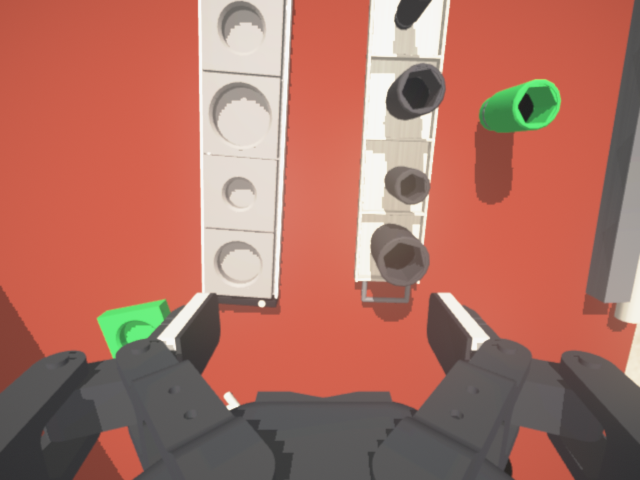

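The wrist view shows wells 33, 51, 24 and 42 at about (241,26), (242,115), (240,193) and (240,264). The rims of sockets 42, 33 and 51 are at about (426,88), (415,185) and (409,259).

```bash
cat > ov2.py <<'E'
import sys; from wr import *
s,c=wcam()
St=eval(sys.argv[2]) if len(sys.argv)>2 else {24:(638.7,119.7),42:(639.5,42.3),33:(637,-40.5),51:(634.5,-112)}
Wl=eval(sys.argv[3]) if len(sys.argv)>3 else {33:(478.9,107.1),51:(471.8,27.5),24:(465.3,-51.2),42:(458.8,-130.6)}
a,b,e,f,k=0,310,190,450,2.3
im=cv2.resize(c["img"][a:b,e:f,::-1],None,fx=k,fy=k,interpolation=cv2.INTER_CUBIC)
def dr(P,col):
    p=(proj(c,P)-[e,a]+.5)*k-.5; cv2.polylines(im,[np.round(p*16).astype(np.int32)],True,col,1,cv2.LINE_AA,shift=4)
for d,(x,y) in St.items(): dr(circ(x,y,81,d/2),(0,0,255)); dr(circ(x,y,3,d/2),(0,255,255))
for d,(x,y) in Wl.items(): dr(circ(x,y,24,d/2+7),(0,0,255));dr(circ(x,y,10,d/2+4),(0,255,255))
cv2.imwrite(sys.argv[1],im)
E
python3 ov2.py pics/ovw1.png
python3 - <<'E'
from wr import *
s,c=wcam()
for n,p,z in [("s42",(426,88),81),("s33",(415,185),81),("s51",(409,259),81),("w33",(241,26),24),("w51",(242,115),24),("w24",(240,193),24),("w42",(240,264),24)]: print(n,back(c,*p,z).round(1))
E
```

```text
s42 [644.9  43.7  81. ]
s33 [640.6 -38.   81. ]
s51 [ 639.1 -108.6   81. ]
w33 [479.1 108.7  24. ]
w51 [474.7  28.1  24. ]
w24 [467.3 -51.2  24. ]
w42 [ 461.8 -131.8   24. ]
```

View pics/ovw1.png

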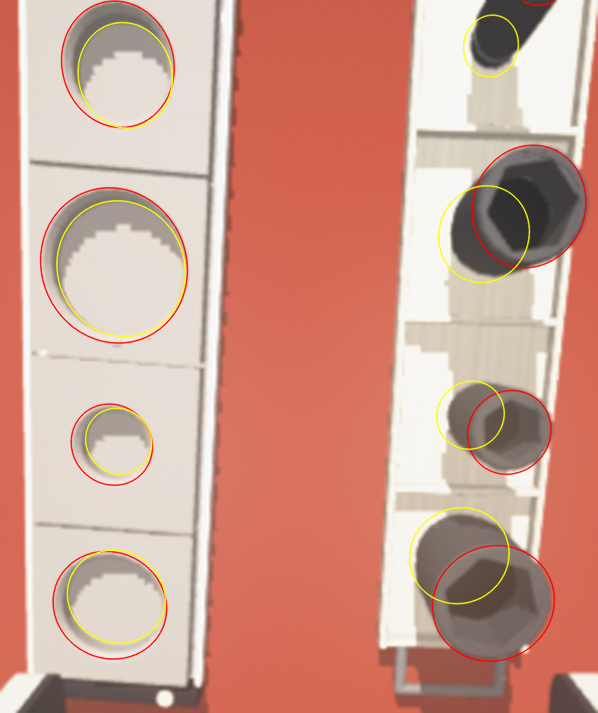

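Top and wrist estimates agree to within about 2–4 mm. First is the 51 socket, at about (635,-111): I'll move above it and check before descending.

{"api": "apply_moves", "payload": {"increments": [[[8.5,-1.35,2.65,4.4,0,0,0],[8.5,-1.35,2.65,4.4,0,0,0],[8.5,-1.35,2.65,4.4,0,0,0],[8.5,0,0,0,0,0,0.4],[8.5,0,0,0,0,0,0]]]}}

```text
clock: 3.48
tool_pos: [634.9, -111.1, 127.3]
tool_rot: [0.712, 0.702, 0.0, 0.0]
force: [1.1, 0.1, 0.8]
width: 85.1
```

```bash
python3 wl.py w2
```

```text
[ 634.9 -111.1  127.3] [[0.013, 1.0, 0.001], [1.0, -0.013, -0.0], [-0.0, 0.001, -1.0]] [-0.191  0.503  1.544  0.     1.094 -0.178] 3.475 85.11046765258769 [1.1 0.1 0.8]
```

View pics/w2.png

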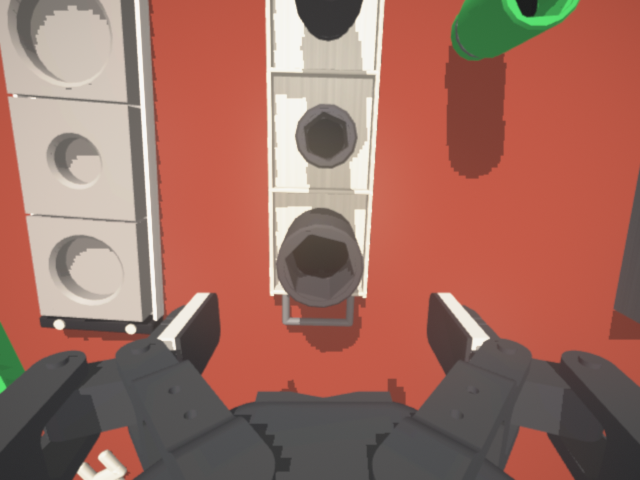

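```bash
cat > bp.py <<'E'
import sys; from wr import *
s,c=wcam()
for a in sys.argv[1:]:
    u,v,z=map(float,a.split(",")); print(a,back(c,u,v,z).round(1))
E
python3 bp.py 320.5,264,81 326,135,81 87,270,24 75,160,24; 
python3 - <<'E'
from wr import *
s,c=wcam(); im=c["img"][:,:,::-1].copy()
for d,(x,y) in {51:(635,-111),33:(638.5,-39.5)}.items():
    p=proj(c,circ(x,y,81,d/2)); cv2.polylines(im,[np.round(p*16).astype(np.int32)],True,(0,0,255),1,cv2.LINE_AA,shift=4)
cv2.imwrite("pics/ow2.png",cv2.resize(im[80:330,240:400],None,fx=2.3,fy=2.3,interpolation=cv2.INTER_CUBIC))
E
```

```text
320.5,264,81 [ 635.  -109.9   81. ]
326,135,81 [638.9 -39.4  81. ]
87,270,24 [ 460.1 -131.6   24. ]
75,160,24 [466.8 -51.7  24. ]
```

View pics/ow2.png

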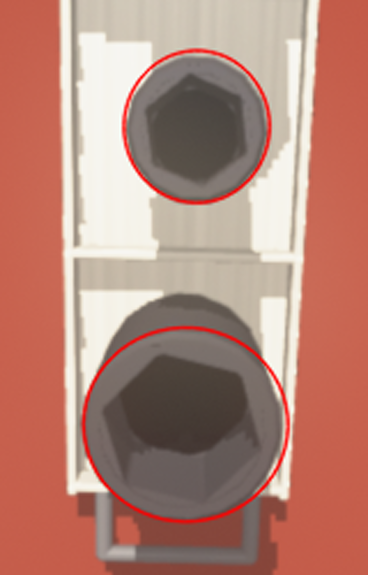

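{"api": "apply_moves", "payload": {"increments": [[[8.5,0,0,2.3,0,0,0],[8.5,0,0,2.3,0,0,0],[8.5,0,0,2.3,0,0,0],[8.5,0,0,2.3,0,0,0],[8.5,0,0,0,0,0,0],[4.0,0,0,0,0,0,0],[4.0,0,0,0,0,0,0],[4.0,0,0,0,0,0,0],[4.0,0,0,0,0,0,0],[4.0,0,0,0,0,0,0]]]}}

```text
clock: 4.88
tool_pos: [633.9, -111.2, 36.3]
tool_rot: [0.712, 0.703, -0.0, -0.0]
force: [-4.4, 1.3, 6.1]
width: 49.9
```

{"api": "apply_moves", "payload": {"increments": [[[4.0,0,0,0,0,0,0],[4.0,0,0,0,0,0,0],[4.0,0,0,0,0,0,0]]]}}

```text
clock: 5.25
tool_pos: [633.9, -111.2, 36.3]
tool_rot: [0.712, 0.703, -0.0, -0.0]
force: [-4.9, 0.9, 6.3]
width: 50.0
```

```bash
python3 wl.py w3
```

```text
[ 633.9 -111.2   36.3] [[0.013, 1.0, -0.001], [1.0, -0.013, -0.0], [-0.0, -0.001, -1.0]] [-0.191  0.593  1.641 -0.     0.909 -0.178] 5.25 49.99841067027243 [-4.9  0.9  6.3]
```

View pics/w3.png

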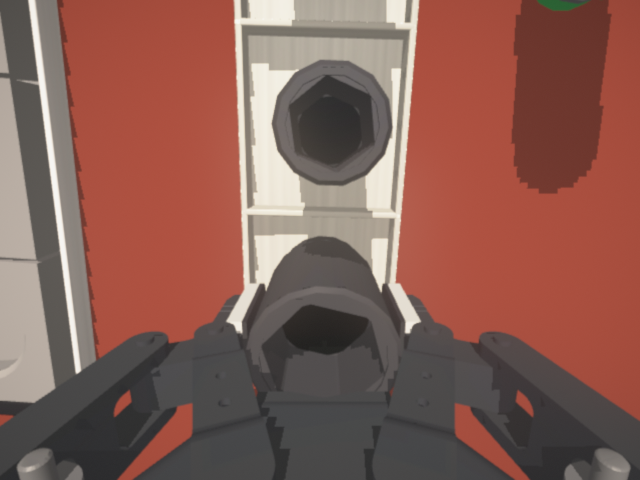

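Grasp confirmed: the width is 50 mm and the socket sits between the pads. Lifting, then moving over the 51 well.

{"api": "apply_moves", "payload": {"increments": [[[4.0,0,0,-0.5,0,0,0],[4.0,0,0,-1.5,0,0,0],[4.0,0,0,-2.5,0,0,0],[4.0,0,0,-2.5,0,0,0],[4.0,0,0,-2.5,0,0,0],[4.0,0,0,-2.0,0,0,0],[4.0,0,0,0,0,0,0]]]}}

```text
clock: 6.18
tool_pos: [636.0, -111.4, 151.5]
tool_rot: [0.712, 0.702, 0.001, 0.002]
force: [0.9, -0.7, -7.2]
width: 49.8
```

{"api": "apply_moves", "payload": {"increments": [[[4.0,1.5,-1.8,0,0,0,0],[4.0,2.75,-3.3,0,0,0,0],[4.0,2.75,-3.3,0,0,0,0],[4.0,2.75,-3.3,0,0,0,0],[4.0,2.75,-3.3,0,0,0,0],[4.0,1.2,-1.4,0,0,0,0],[4.0,0,0,0,0,0,0],[4.0,0,0,0,0,0,0]]]}}

```text
clock: 7.18
tool_pos: [473.8, 27.5, 149.3]
tool_rot: [0.712, 0.702, 0.0, 0.001]
force: [0.2, -0.3, -8.0]
width: 49.5
```

```bash
cat > see.py <<'E'
# overlay on wrist, top, scene for one held socket of diameter d at bottom z (relative to TCP) and well
import sys; from wr import *
name=sys.argv[1]; d=float(sys.argv[2]); wx,wy=float(sys.argv[3]),float(sys.argv[4]); off=float(sys.argv[5]) # socket bottom minus tcp z
s,w=wcam(); print(s["tool_pos"].round(1),s["width"].round(1),s["force"].round(1),s["clock"])
x,y,z=s["tool_pos"]; b=z+off
outs=[]
for c,r in ((w,None),(eyes.capture("top"),90),(eyes.capture("scene"),90)):
    im=c["img"][:,:,::-1].copy()
    if r: 
        u,v=proj(c,[[wx,wy,50]])[0].astype(int); k=4 if r==90 else 1
        y0,x0=max(v-60,0),max(u-50,0); im=im[y0:y0+120,x0:x0+100]; k=4; im=cv2.resize(im,None,fx=k,fy=k,interpolation=cv2.INTER_CUBIC)
    else: k,x0,y0=1,0,0
    def dr(P,col):
        p=(proj(c,P)-[x0,y0]+.5)*k-.5; cv2.polylines(im,[np.round(p*16).astype(np.int32)],True,col,1,cv2.LINE_AA,shift=4)
    dr(circ(wx,wy,24,d/2+7),(255,0,0)); dr(circ(x,y,b,d/2),(0,255,255)); dr(circ(x,y,b+78,d/2),(0,0,255))
    outs.append(im)
cv2.imwrite(f"pics/{name}_w.png",outs[0]); cv2.imwrite(f"pics/{name}_ts.png",np.hstack(outs[1:]))
E
python3 see.py p51 51 472.5 28 -33.3
```

```text
Traceback (most recent call last):
  File "see.py", line 4, in <module>
    s,w=wcam(); print(s["tool_pos"].round(1),s["width"].round(1),s["force"].round(1),s["clock"])
                                             ^^^^^^^^^^^^^^^^
AttributeError: 'float' object has no attribute 'round'
```

```bash
sed -i 's/s\["width"\].round(1)/s["width"]/' see.py; python3 see.py p51 51 472.5 28 -33.3
```

```text
[473.8  27.4 149.3] 50.04031016155069 [-0.3 -0.4 -6.7] 7.225
```

View pics/p51_w.png

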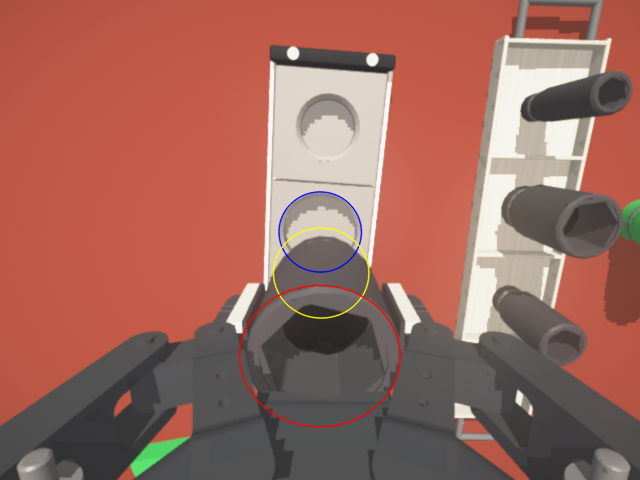

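View pics/p51_ts.png

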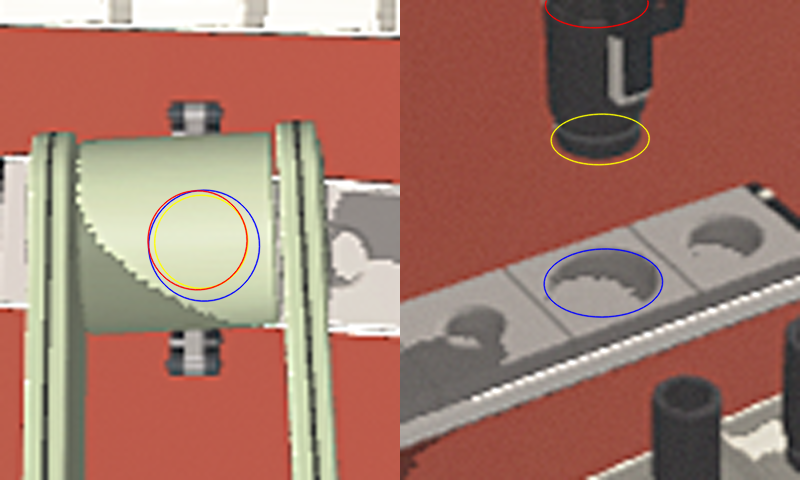

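The held socket is about 1 mm off the well centre in x, so I'll correct that and descend in stages, watching the force.

{"api": "apply_moves", "payload": {"increments": [[[4.0,0.05,-0.15,2.0,0,0,0],[4.0,0,0,2.0,0,0,0],[4.0,0,0,2.0,0,0,0],[4.0,0,0,1.5,0,0,0],[4.0,0,0,1.0,0,0,0],[4.0,0,0,0,0,0,0],[4.0,0,0,0,0,0,0]]]}}

```text
clock: 8.25
tool_pos: [471.8, 28.4, 64.8]
tool_rot: [0.712, 0.702, 0.0, 0.0]
force: [0.2, 0.2, -6.2]
width: 49.8
```

```bash
python3 see.py p51b 51 472.5 28 -33.3
```

```text
[471.8  28.4  64.8] 49.80409251024633 [ 0.2  0.2 -6.2] 8.25
```

View pics/p51b_ts.png

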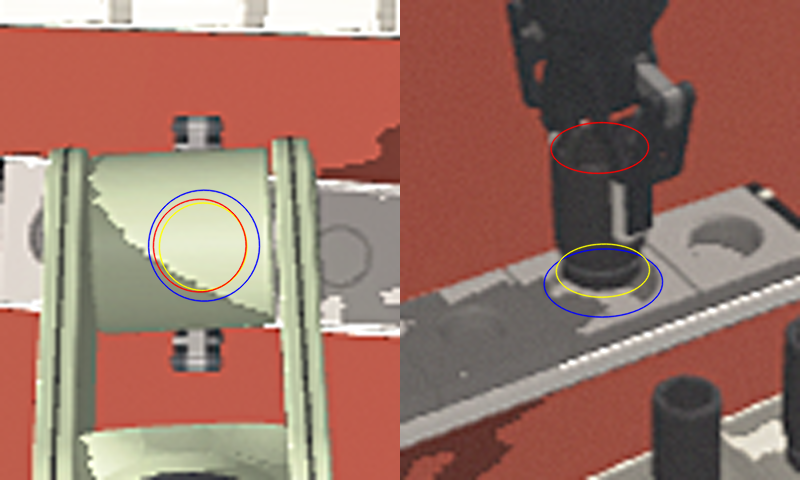

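{"api": "apply_moves", "payload": {"increments": [[[4.0,0,0,0.5,0,0,0],[4.0,0,0,0.5,0,0,0],[4.0,0,0,0.5,0,0,0],[4.0,0,0,0.3,0,0,0],[4.0,0,0,0,0,0,0],[4.0,0,0,0,0,0,0]]]}}

```text
clock: 9.15
tool_pos: [471.3, 28.5, 46.4]
tool_rot: [0.712, 0.703, 0.0, 0.0]
force: [-0.4, 0.5, -6.5]
width: 50.0
```

{"api": "apply_moves", "payload": {"increments": [[[4.0,0,0,0.15,0,0,0],[4.0,0,0,0.1,0,0,0],[4.0,0,0,0,0,0,0]]]}}

```text
clock: 9.52
tool_pos: [471.0, 28.4, 43.7]
tool_rot: [0.712, 0.702, -0.0, -0.0]
force: [0.8, -0.3, -6.6]
width: 49.8
```

{"api": "apply_moves", "payload": {"increments": [[[4.0,0,0,0.1,0,0,0],[4.0,0,0,0,0,0,0]]]}}

```text
clock: 9.78
tool_pos: [471.2, 28.5, 43.3]
tool_rot: [0.712, 0.703, 0.0, 0.0]
force: [-1.5, 0.6, 0.2]
width: 49.7
```

Contact came at the expected height (TCP 43.3). Releasing and rising.

{"api": "apply_moves", "payload": {"increments": [[[5.3,0,0,0,0,0,0],[6.0,0,0,0,0,0,0],[7.5,0,0,0,0,0,0],[8.5,0,0,0,0,0,0],[8.5,0,0,0,0,0,0],[8.5,0,0,-2.0,0,0,0],[8.5,0,0,-4.0,0,0,0],[8.5,0,0,-4.0,0,0,0],[8.5,0,0,0,0,0,0]]]}}

```text
clock: 10.9
tool_pos: [473.3, 28.5, 145.7]
tool_rot: [0.712, 0.703, 0.003, 0.002]
force: [-0.5, -0.3, -0.5]
width: 84.8
```

```bash
python3 see.py p51c 51 472.5 28 -33.3
```

```text
[473.3  28.5 145.7] 84.84423940499907 [-0.5 -0.3 -0.5] 10.9
```

View pics/p51c_w.png

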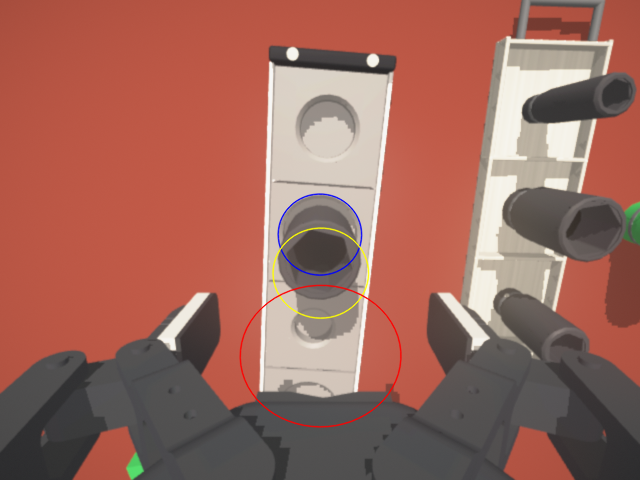

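View pics/p51c_ts.png

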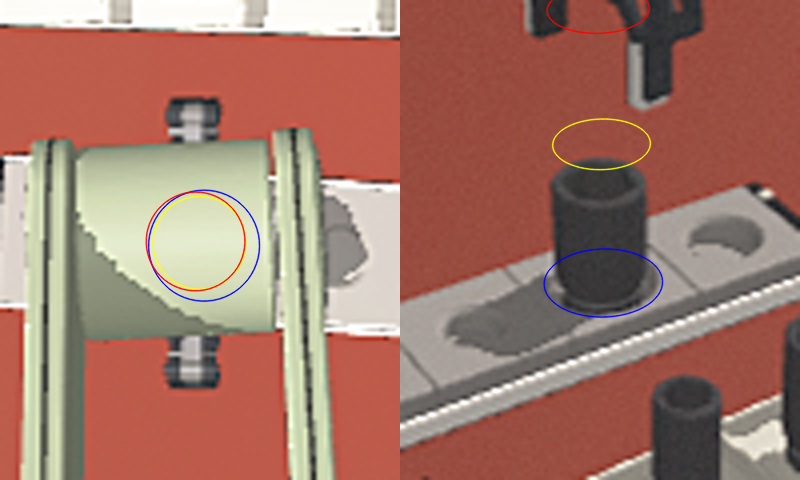

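The 51 is seated upright in its well. Next the 42, at about (641.5,42).

{"api": "apply_moves", "payload": {"increments": [[[7.0,0.3,3.36,0,0,0,0],[7.0,0.31,3.36,0,0,0,0],[7.0,0.32,3.36,0,0,0,0],[7.0,0.32,3.36,0,0,0,0],[7.0,0.32,3.36,0,0,0,0],[7.0,0,0,0,0,0,0],[7.0,0,0,0,0,0,0]]]}}

```text
clock: 11.92
tool_pos: [637.8, 41.9, 141.0]
tool_rot: [0.712, 0.702, -0.002, -0.001]
force: [-0.2, 0.0, 0.4]
width: 70.0
```

```bash
cat > pk.py <<'E'
import sys; from wr import *
s,c=wcam(); print(s["tool_pos"].round(1),s["width"],R.from_quat(s["tool_rot"]).as_matrix().round(3)[:2,:2].tolist()); im=c["img"][:,:,::-1].copy()
for a in sys.argv[2:]:
    d,x,y=map(float,a.split(","))
    p=proj(c,circ(x,y,81,d/2)); cv2.polylines(im,[np.round(p*16).astype(np.int32)],True,(0,0,255),1,cv2.LINE_AA,shift=4)
cv2.imwrite(sys.argv[1],im)
E
python3 pk.py pics/pk42.png 42,641.5,42 24,639,120 42,740,30
```

```text
[637.8  41.9 141. ] 69.96855481414747 [[0.013, 1.0], [1.0, -0.013]]
```

View pics/pk42.png

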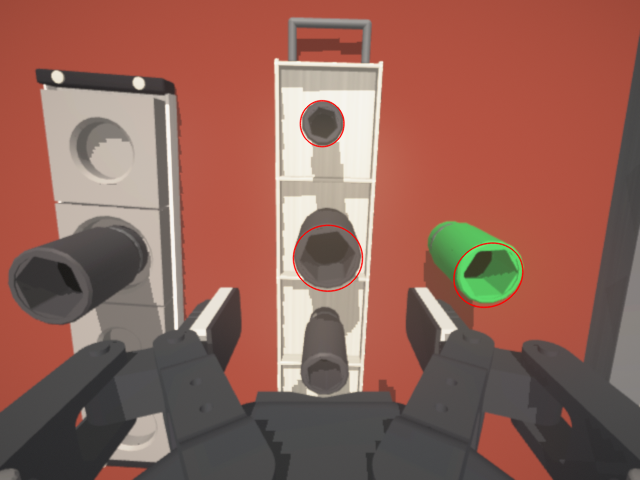

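{"api": "apply_moves", "payload": {"increments": [[[7.0,0.08,0.35,2.0,0,0,0],[7.0,0,0,2.6,0,0,0],[7.0,0,0,2.6,0,0,0],[7.0,0,0,2.3,0,0,0],[7.0,0,0,1.0,0,0,0],[7.0,0,0,0,0,0,0],[7.0,0,0,0,0,0,0]]]}}

```text
clock: 12.85
tool_pos: [643.4, 42.7, 38.9]
tool_rot: [0.712, 0.702, 0.001, 0.001]
force: [-0.5, 0.2, 0.3]
width: 70.0
```

{"api": "apply_moves", "payload": {"increments": [[[3.0,0,0,0,0,0,0],[3.0,0,0,0,0,0,0],[3.0,0,0,0,0,0,0],[3.0,0,0,0,0,0,0],[3.0,0,0,0,0,0,0],[3.0,0,0,0,0,0,0]]]}}

```text
clock: 13.6
tool_pos: [642.1, 42.8, 38.7]
tool_rot: [0.712, 0.702, -0.0, -0.0]
force: [-3.7, -0.1, 6.1]
width: 41.1
```

```bash
python3 wl.py g42
```

```text
[642.1  42.8  38.7] [[0.013, 1.0, -0.001], [1.0, -0.013, -0.0], [-0.0, -0.001, -1.0]] [ 0.049  0.59   1.639 -0.     0.914  0.062] 13.6 41.060424896021914 [-3.7 -0.1  6.1]
```

View pics/g42.png

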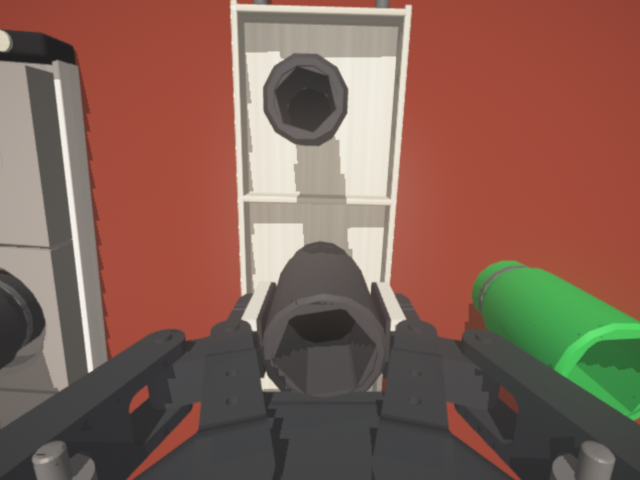

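{"api": "apply_moves", "payload": {"increments": [[[3.0,0,0,-0.5,0,0,0],[3.0,0,0,-1.5,0,0,0],[3.0,0,0,-2.5,0,0,0],[3.0,0,0,-2.5,0,0,0],[3.0,0,0,-2.5,0,0,0],[3.0,0,0,-2.0,0,0,0],[3.0,0,0,0,0,0,0]]]}}

```text
clock: 14.52
tool_pos: [644.1, 42.8, 155.0]
tool_rot: [0.712, 0.702, 0.002, 0.002]
force: [0.0, 0.1, -4.3]
width: 40.8
```

{"api": "apply_moves", "payload": {"increments": [[[3.0,-1.5,-1.5,0,0,0,0],[3.0,-2.9,-3.0,0,0,0,0],[3.0,-2.9,-3.0,0,0,0,0],[3.0,-2.9,-3.0,0,0,0,0],[3.0,-2.9,-3.0,0,0,0,0],[3.0,-2.9,-3.0,0,0,0,0],[3.0,-1.6,-1.55,0,0,0,0],[3.0,0,0,0,0,0,0],[3.0,0,0,0,0,0,0]]]}}

```text
clock: 15.65
tool_pos: [460.4, -130.6, 152.6]
tool_rot: [0.712, 0.702, 0.0, -0.0]
force: [-0.2, -0.9, -4.4]
width: 40.8
```

```bash
python3 see.py p42 42 459.5 -131 -35.7
```

```text
[ 460.4 -130.6  152.6] 40.79054737830848 [-0.2 -0.9 -4.4] 15.65
```

View pics/p42_w.png

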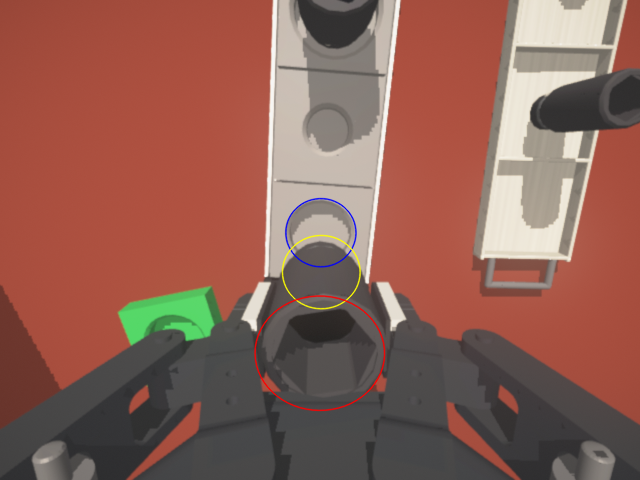

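View pics/p42_ts.png

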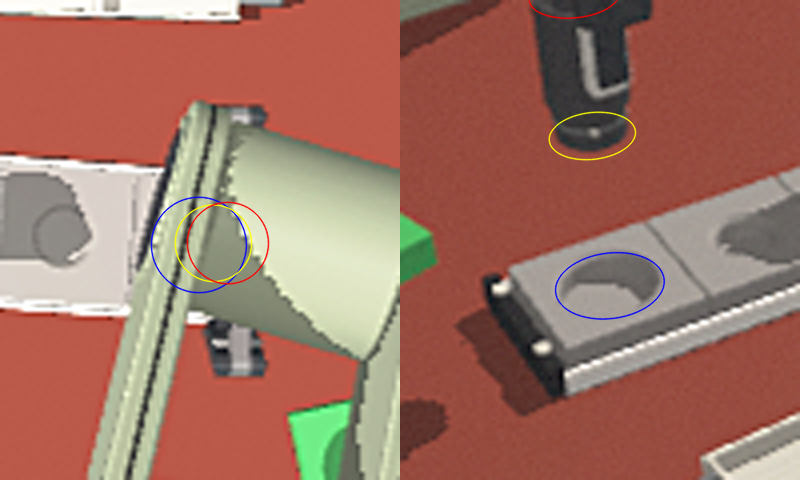

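{"api": "apply_moves", "payload": {"increments": [[[3.0,-0.04,-0.05,2.0,0,0,0],[3.0,0,0,2.0,0,0,0],[3.0,0,0,2.0,0,0,0],[3.0,0,0,1.5,0,0,0],[3.0,0,0,1.0,0,0,0],[3.0,0,0,0,0,0,0],[3.0,0,0,0,0,0,0]]]}}

```text
clock: 16.68
tool_pos: [460.2, -131.4, 68.3]
tool_rot: [0.712, 0.703, 0.0, 0.001]
force: [0.1, 0.4, -4.9]
width: 40.9
```

```bash
python3 see.py p42b 42 459.5 -131 -35.7
```

```text
[ 460.2 -131.4   68.3] 40.88046187693235 [ 0.1  0.4 -4.9] 16.675
```

View pics/p42b_ts.png

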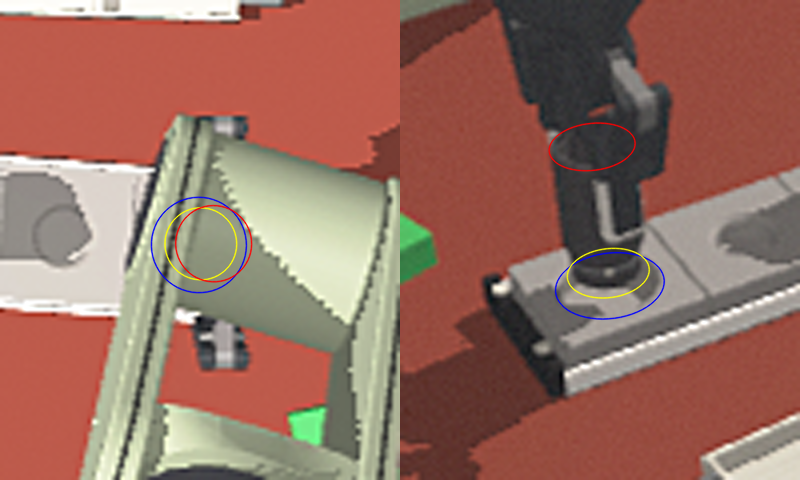

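View pics/p42b_w.png

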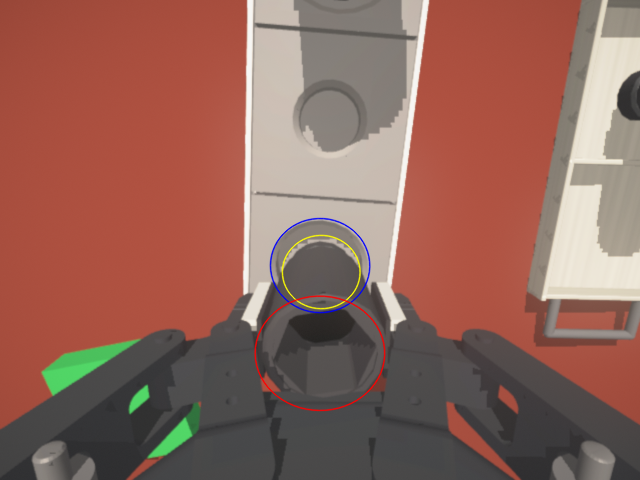

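{"api": "apply_moves", "payload": {"increments": [[[3.0,0,-0.05,0.5,0,0,0],[3.0,0,0,0.5,0,0,0],[3.0,0,0,0.5,0,0,0],[3.0,0,0,0.4,0,0,0],[3.0,0,0,0.15,0,0,0],[3.0,0,0,0,0,0,0],[3.0,0,0,0,0,0,0]]]}}

```text
clock: 17.7
tool_pos: [459.2, -131.4, 47.4]
tool_rot: [0.712, 0.703, 0.0, 0.0]
force: [0.3, 0.2, -5.4]
width: 40.8
```

{"api": "apply_moves", "payload": {"increments": [[[3.0,0,0,0.15,0,0,0],[3.0,0,0,0.05,0,0,0],[3.0,0,0,0,0,0,0]]]}}

```text
clock: 18.08
tool_pos: [459.2, -131.4, 45.7]
tool_rot: [0.712, 0.702, 0.0, 0.0]
force: [-0.0, 0.3, -0.8]
width: 40.7
```

Contact came at 45.7, as predicted. Releasing.

{"api": "apply_moves", "payload": {"increments": [[[4.4,0,0,0,0,0,0],[5.5,0,0,0,0,0,0],[6.5,0,0,0,0,0,0],[7.0,0,0,0,0,0,0],[7.0,0,0,0,0,0,0],[7.0,0,0,-2.0,0,0,0],[7.0,0,0,-4.0,0,0,0],[7.0,0,0,-4.0,0,0,0],[7.0,0,0,0,0,0,0]]]}}

```text
clock: 19.2
tool_pos: [461.1, -131.9, 148.2]
tool_rot: [0.712, 0.702, 0.002, 0.003]
force: [0.1, -0.3, 0.1]
width: 70.2
```

```bash
python3 see.py p42c 42 459.5 -131 -35.7
```

```text
[ 461.1 -131.9  148.2] 70.15236230627171 [ 0.1 -0.3  0.1] 19.2
```

View pics/p42c_ts.png

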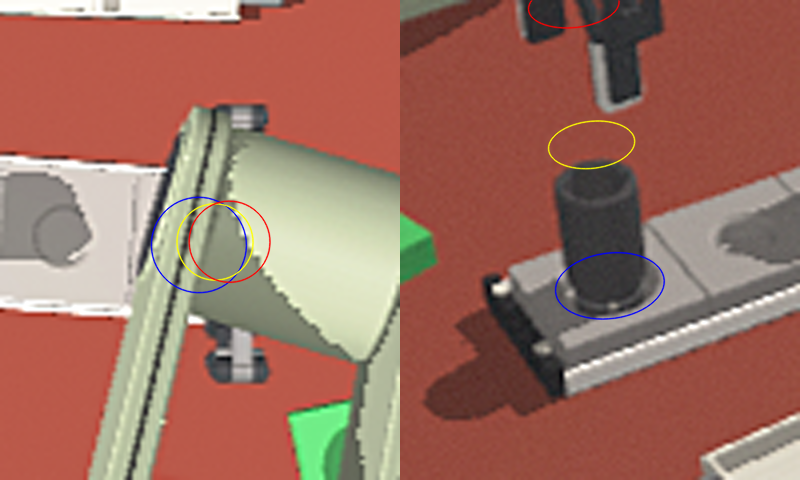

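The 42 is seated. Next the 33 at (638.5,-39.5).

{"api": "apply_moves", "payload": {"increments": [[[7.0,1.0,1.8,0,0,0,0],[7.0,1.9,3.5,0,0,0,0],[7.0,1.9,3.5,0,0,0,0],[7.0,1.9,3.5,0,0,0,0],[7.0,1.9,3.5,0,0,0,0],[7.0,0.9,1.8,0,0,0,0],[7.0,0,0,0,0,0,0],[7.0,0,0,0,0,0,0]]]}}

```text
clock: 20.35
tool_pos: [635.5, -38.4, 144.3]
tool_rot: [0.712, 0.703, -0.001, -0.001]
force: [-1.0, -0.0, 0.3]
width: 70.2
```

```bash
python3 pk.py pics/pk33.png 33,638.5,-39.5
```

```text
[635.5 -38.4 144.3] 70.15525429764054 [[0.013, 1.0], [1.0, -0.013]]
```

View pics/pk33.png

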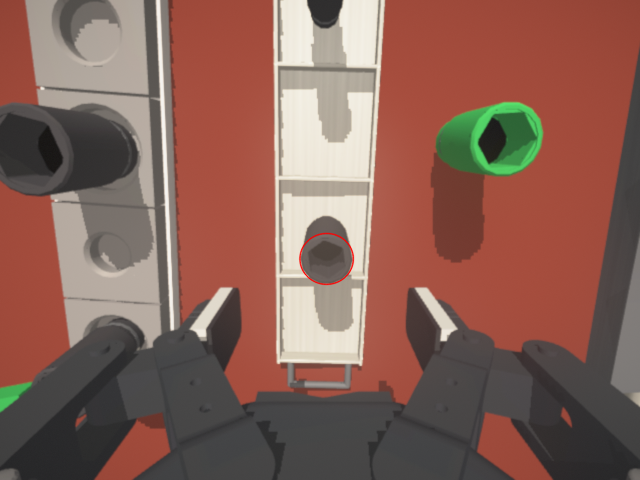

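{"api": "apply_moves", "payload": {"increments": [[[7.0,-0.08,0.1,2.0,0,0,0],[7.0,0,0,2.6,0,0,0],[7.0,0,0,2.6,0,0,0],[7.0,0,0,2.3,0,0,0],[7.0,0,0,1.2,0,0,0],[7.0,0,0,0,0,0,0],[7.0,0,0,0,0,0,0]]]}}

```text
clock: 21.28
tool_pos: [637.8, -39.6, 39.4]
tool_rot: [0.712, 0.702, 0.001, 0.001]
force: [0.0, -0.2, 0.1]
width: 70.0
```

{"api": "apply_moves", "payload": {"increments": [[[2.2,0,0,0,0,0,0],[2.2,0,0,0,0,0,0],[2.2,0,0,0,0,0,0],[2.2,0,0,0,0,0,0],[2.2,0,0,0,0,0,0],[2.2,0,0,0,0,0,0],[2.2,0,0,0,0,0,0]]]}}

```text
clock: 22.15
tool_pos: [637.5, -39.4, 39.1]
tool_rot: [0.712, 0.703, 0.0, 0.0]
force: [-1.1, -0.5, 6.1]
width: 31.6
```

```bash
python3 wl.py g33
```

```text
[637.5 -39.4  39.1] [[0.013, 1.0, 0.001], [1.0, -0.013, -0.0], [-0.0, 0.001, -1.0]] [-0.08   0.583  1.653 -0.     0.905 -0.067] 22.15 31.602053480024367 [-1.1 -0.5  6.1]
```

View pics/g33.png

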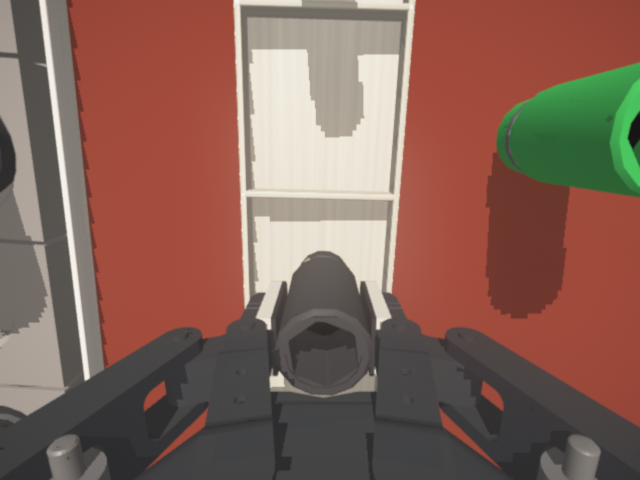

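{"api": "apply_moves", "payload": {"increments": [[[2.2,0,0,-0.5,0,0,0],[2.2,0,0,-1.5,0,0,0],[2.2,0,0,-2.5,0,0,0],[2.2,0,0,-2.5,0,0,0],[2.2,0,0,-2.5,0,0,0],[2.2,0,0,-2.0,0,0,0],[2.2,0,0,0,0,0,0]]]}}

```text
clock: 23.08
tool_pos: [638.3, -39.5, 155.5]
tool_rot: [0.712, 0.703, 0.001, 0.002]
force: [0.3, 1.2, -2.5]
width: 32.0
```

{"api": "apply_moves", "payload": {"increments": [[[2.2,1.4,-1.6,0,0,0,0],[2.2,2.9,-3.2,0,0,0,0],[2.2,2.9,-3.2,0,0,0,0],[2.2,2.9,-3.2,0,0,0,0],[2.2,2.9,-3.2,0,0,0,0],[2.2,1.5,-1.7,0,0,0,0],[2.2,0,0,0,0,0,0],[2.2,0,0,0,0,0,0]]]}}

```text
clock: 24.08
tool_pos: [479.2, 107.3, 153.3]
tool_rot: [0.712, 0.702, 0.0, 0.001]
force: [-0.5, -0.5, -1.5]
width: 31.6
```

```bash
python3 see.py p33 33 479 107.7 -36.1
```

```text
[479.2 107.3 153.3] 31.56429423131507 [-0.5 -0.5 -1.5] 24.075
```

View pics/p33_w.png

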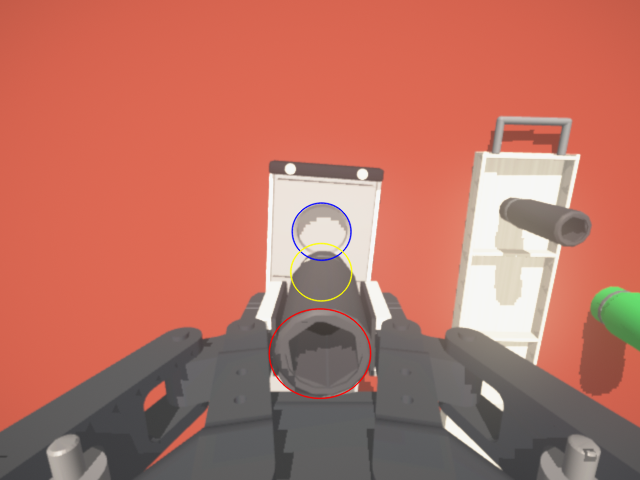

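View pics/p33_ts.png

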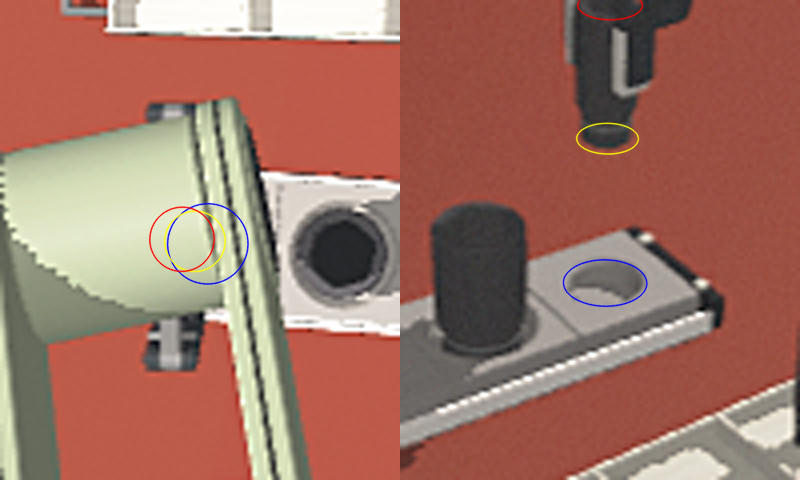

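{"api": "apply_moves", "payload": {"increments": [[[2.2,0.03,0,2.0,0,0,0],[2.2,0,0,2.0,0,0,0],[2.2,0,0,2.0,0,0,0],[2.2,0,0,1.5,0,0,0],[2.2,0,0,1.0,0,0,0],[2.2,0,0,0,0,0,0],[2.2,0,0,0,0,0,0]]]}}

```text
clock: 25.1
tool_pos: [478.8, 107.9, 68.8]
tool_rot: [0.712, 0.702, 0.0, 0.0]
force: [0.8, -0.2, -2.8]
width: 31.5
```

```bash
python3 see.py p33b 33 479 107.7 -36.1
```

```text
[478.8 107.9  68.8] 31.492937244509786 [ 0.8 -0.2 -2.8] 25.1
```

View pics/p33b_ts.png

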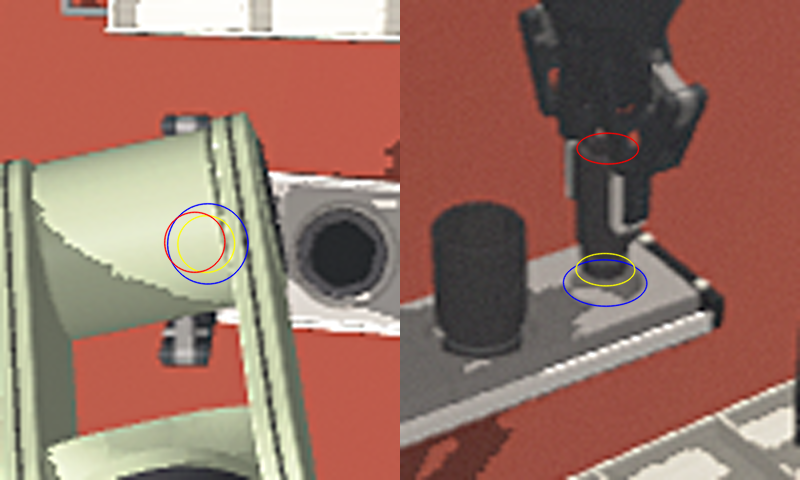

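View pics/p33b_w.png

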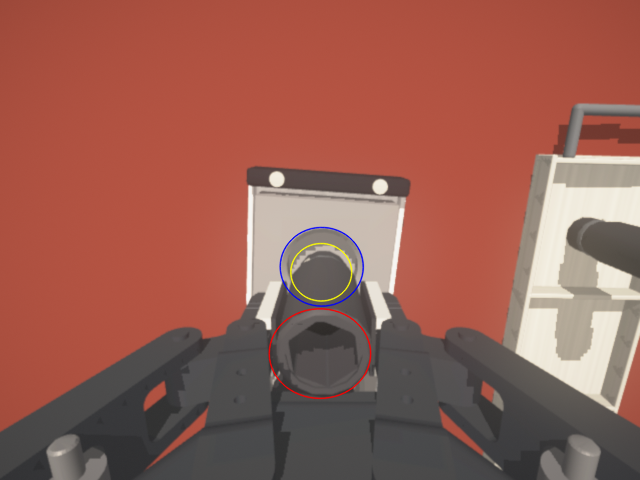

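Aligned; lowering to the floor (expected TCP 46.1).

{"api": "apply_moves", "payload": {"increments": [[[2.2,0,0,0.5,0,0,0],[2.2,0,0,0.5,0,0,0],[2.2,0,0,0.5,0,0,0],[2.2,0,0,0.4,0,0,0],[2.2,0,0,0.15,0,0,0],[2.2,0,0,0,0,0,0],[2.2,0,0,0,0,0,0]]]}}

```text
clock: 26.12
tool_pos: [478.3, 108.0, 47.9]
tool_rot: [0.712, 0.703, 0.0, 0.0]
force: [0.4, -0.5, -2.0]
width: 31.9
```

{"api": "apply_moves", "payload": {"increments": [[[2.2,0,0,0.15,0,0,0],[2.2,0,0,0.05,0,0,0],[2.2,0,0,0,0,0,0]]]}}

```text
clock: 26.5
tool_pos: [478.3, 108.0, 46.1]
tool_rot: [0.712, 0.703, 0.0, 0.0]
force: [-0.5, -1.3, 1.6]
width: 31.8
```

{"api": "apply_moves", "payload": {"increments": [[[3.5,0,0,0,0,0,0],[4.5,0,0,0,0,0,0],[5.5,0,0,0,0,0,0],[6.0,0,0,0,0,0,0],[6.0,0,0,0,0,0,0],[6.0,0,0,-2.0,0,0,0],[6.0,0,0,-4.0,0,0,0],[6.0,0,0,-4.0,0,0,0],[6.0,0,0,0,0,0,0]]]}}

```text
clock: 27.62
tool_pos: [480.3, 108.4, 148.8]
tool_rot: [0.712, 0.702, 0.003, 0.002]
force: [0.8, 0.2, -0.7]
width: 59.9
```

```bash
python3 see.py p33c 33 479 107.7 -36.1
```

```text
[480.3 108.4 148.8] 59.93506173328959 [ 0.8  0.2 -0.7] 27.625
```

View pics/p33c_ts.png

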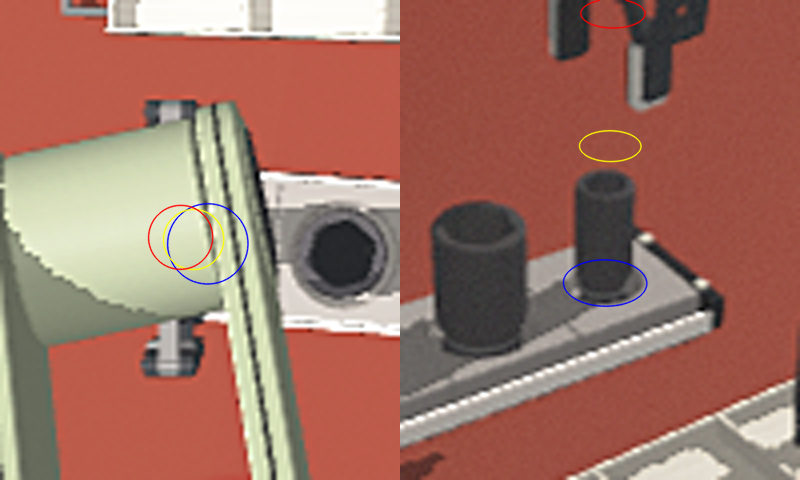

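The 33 is seated. Last is the 24, at about (639,120).

{"api": "apply_moves", "payload": {"increments": [[[6.0,0.2,1.8,0,0,0,0],[6.0,0.3,3.1,0,0,0,0],[6.0,0.3,3.1,0,0,0,0],[6.0,0.3,3.1,0,0,0,0],[6.0,0.2,3.1,0,0,0,0],[6.0,0.1,1.8,0,0,0,0],[6.0,0,0,0,0,0,0],[6.0,0,0,0,0,0,0]]]}}

```text
clock: 28.78
tool_pos: [636.9, 119.8, 144.5]
tool_rot: [0.712, 0.703, -0.001, -0.001]
force: [-1.2, -0.6, -0.4]
width: 60.0
```

```bash
python3 pk.py pics/pk24.png 24,639,120
```

```text
[636.9 119.8 144.5] 60.03348666416529 [[0.013, 1.0], [1.0, -0.013]]
```

View pics/pk24.png

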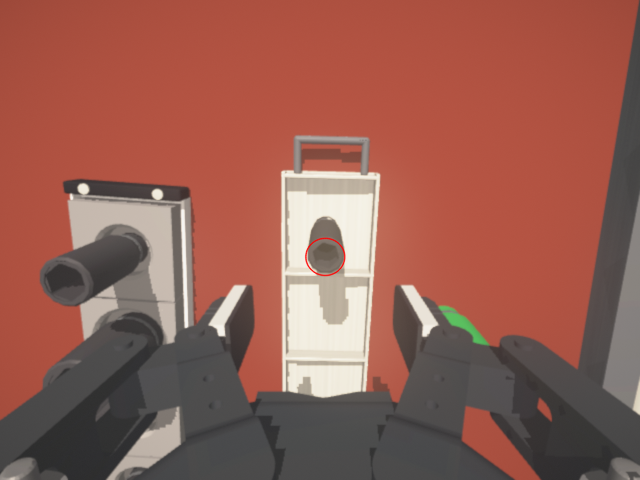

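{"api": "apply_moves", "payload": {"increments": [[[6.0,0.06,0.05,2.0,0,0,0],[6.0,0,0,2.6,0,0,0],[6.0,0,0,2.6,0,0,0],[6.0,0,0,2.3,0,0,0],[6.0,0,0,1.2,0,0,0],[6.0,0,0,0,0,0,0],[6.0,0,0,0,0,0,0]]]}}

```text
clock: 29.7
tool_pos: [639.4, 120.6, 39.9]
tool_rot: [0.712, 0.703, 0.001, 0.001]
force: [0.9, 0.7, 0.4]
width: 60.1
```

{"api": "apply_moves", "payload": {"increments": [[[1.4,0,0,0,0,0,0],[1.4,0,0,0,0,0,0],[1.4,0,0,0,0,0,0],[1.4,0,0,0,0,0,0],[1.4,0,0,0,0,0,0],[1.4,0,0,0,0,0,0],[1.4,0,0,0,0,0,0]]]}}

```text
clock: 30.58
tool_pos: [639.1, 120.6, 39.6]
tool_rot: [0.712, 0.702, 0.0, 0.0]
force: [-1.0, -0.5, 4.6]
width: 22.7
```

```bash
python3 wl.py g24
```

```text
[639.1 120.6  39.6] [[0.013, 1.0, 0.001], [1.0, -0.013, 0.0], [0.0, 0.001, -1.0]] [ 0.169  0.597  1.622 -0.     0.922  0.182] 30.575 22.74838599967262 [-1.  -0.5  4.6]
```

View pics/g24.png

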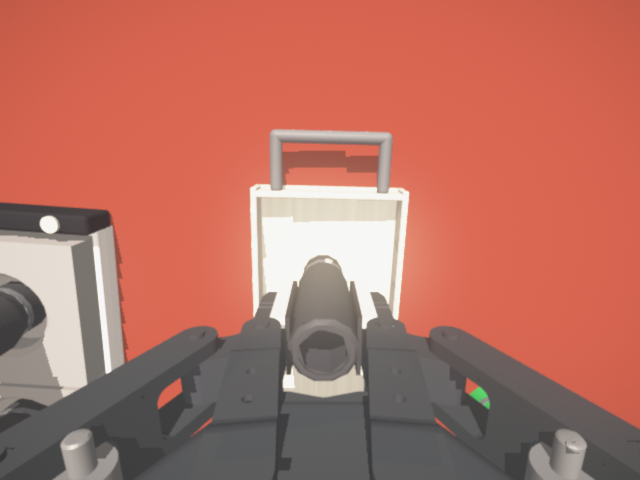

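{"api": "apply_moves", "payload": {"increments": [[[1.4,0,0,-0.5,0,0,0],[1.4,0,0,-1.5,0,0,0],[1.4,0,0,-2.5,0,0,0],[1.4,0,0,-2.5,0,0,0],[1.4,0,0,-2.5,0,0,0],[1.4,0,0,-2.0,0,0,0],[1.4,0,0,0,0,0,0]]]}}

```text
clock: 31.5
tool_pos: [639.9, 120.7, 156.1]
tool_rot: [0.712, 0.702, 0.002, 0.001]
force: [0.8, -0.3, -2.7]
width: 22.9
```

{"api": "apply_moves", "payload": {"increments": [[[1.4,-1.5,-1.4,0,0,0,0],[1.4,-2.9,-2.85,0,0,0,0],[1.4,-2.9,-2.85,0,0,0,0],[1.4,-2.9,-2.85,0,0,0,0],[1.4,-2.9,-2.85,0,0,0,0],[1.4,-2.9,-2.85,0,0,0,0],[1.4,-1.4,-1.5,0,0,0,0],[1.4,0,0,0,0,0,0],[1.4,0,0,0,0,0,0]]]}}

```text
clock: 32.62
tool_pos: [466.1, -50.9, 153.8]
tool_rot: [0.712, 0.703, 0.0, 0.0]
force: [0.1, 0.0, -1.2]
width: 22.7
```

```bash
python3 see.py p24 24 465.8 -51.3 -36.6
```

```text
[466.1 -50.9 153.8] 22.72860288213555 [ 0.1  0.  -1.2] 32.625
```

View pics/p24_w.png

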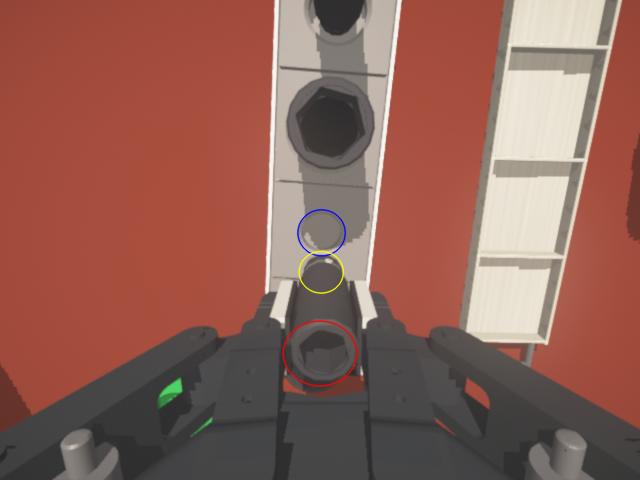

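View pics/p24_ts.png

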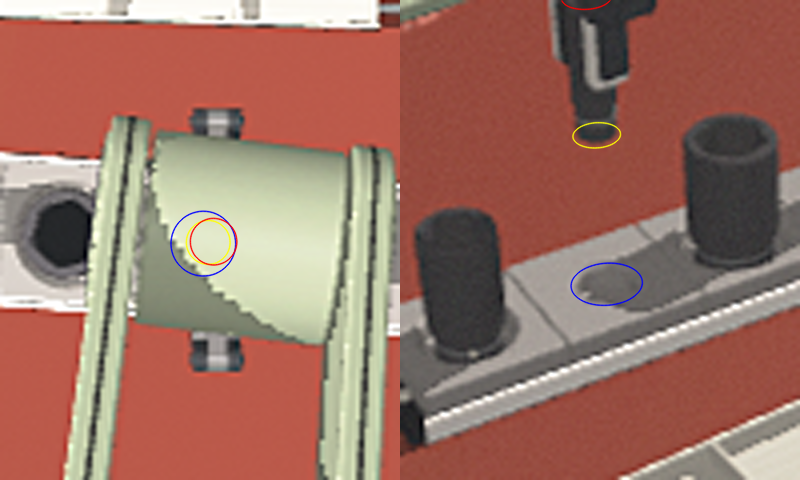

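{"api": "apply_moves", "payload": {"increments": [[[1.4,0,0,2.0,0,0,0],[1.4,0,0,2.0,0,0,0],[1.4,0,0,2.0,0,0,0],[1.4,0,0,1.5,0,0,0],[1.4,0,0,1.0,0,0,0],[1.4,0,0,0,0,0,0],[1.4,0,0,0,0,0,0]]]}}

```text
clock: 33.65
tool_pos: [465.7, -51.2, 69.3]
tool_rot: [0.712, 0.703, 0.0, 0.0]
force: [0.1, -0.4, -1.6]
width: 22.5
```

```bash
python3 see.py p24b 24 465.8 -51.3 -36.6
```

```text
[465.7 -51.2  69.3] 22.53162254395427 [ 0.1 -0.4 -1.6] 33.65
```

View pics/p24b_ts.png

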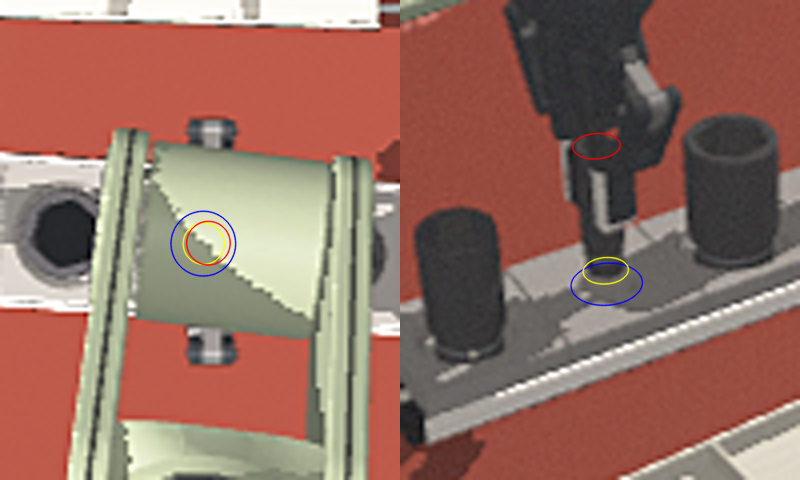

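View pics/p24b_w.png

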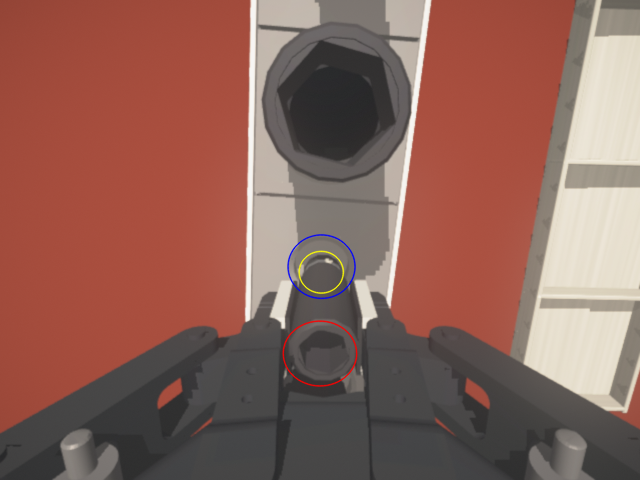

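Aligned; lowering (expected contact at TCP about 46.6).

{"api": "apply_moves", "payload": {"increments": [[[1.4,0,0,0.5,0,0,0],[1.4,0,0,0.5,0,0,0],[1.4,0,0,0.5,0,0,0],[1.4,0,0,0.4,0,0,0],[1.4,0,0,0.15,0,0,0],[1.4,0,0,0,0,0,0],[1.4,0,0,0,0,0,0]]]}}

```text
clock: 34.67
tool_pos: [465.2, -51.3, 48.4]
tool_rot: [0.712, 0.703, 0.0, 0.0]
force: [0.6, -0.4, -1.9]
width: 23.4
```

{"api": "apply_moves", "payload": {"increments": [[[1.4,0,0,0.15,0,0,0],[1.4,0,0,0.05,0,0,0],[1.4,0,0,0,0,0,0]]]}}

```text
clock: 35.05
tool_pos: [465.2, -51.3, 46.6]
tool_rot: [0.712, 0.702, 0.0, 0.0]
force: [-0.4, 0.1, 1.6]
width: 23.1
```

{"api": "apply_moves", "payload": {"increments": [[[2.6,0,0,0,0,0,0],[3.5,0,0,0,0,0,0],[4.5,0,0,0,0,0,0],[5.5,0,0,0,0,0,0],[6.0,0,0,0,0,0,0],[6.0,0,0,-2.0,0,0,0],[6.0,0,0,-4.0,0,0,0],[6.0,0,0,-4.0,0,0,0],[6.0,0,0,-3.0,0,0,0],[6.0,0,0,0,0,0,0]]]}}

```text
clock: 36.3
tool_pos: [466.5, -51.4, 178.5]
tool_rot: [0.712, 0.702, 0.002, 0.002]
force: [-0.4, 0.3, -0.0]
width: 59.9
```

{"api": "apply_moves", "payload": {"increments": [[[6.0,-3,-3,-1.0,0,0,0],[6.0,-6,0,-1.0,0,0,0],[6.0,-6,0,0,0,0,0],[6.0,-6,0,0,0,0,0],[6.0,-6,0,0,0,0,0],[6.0,0,0,0,0,0,0],[6.0,0,0,0,0,0,0]]]}}

```text
clock: 37.17
tool_pos: [430.8, -320.0, 194.8]
tool_rot: [0.712, 0.702, 0.0, -0.002]
force: [-0.0, -0.3, 0.6]
width: 59.9
```

```bash
python3 - <<'E'
from h import *
for n,(a,b,e,f),k in (("top",(100,360,90,520),1.86),("scene",(170,370,60,480),1.9)):
    im=eyes.capture(n)["img"][a:b,e:f,::-1]; cv2.imwrite(f"pics/fin_{n}.png",cv2.resize(im,None,fx=k,fy=k,interpolation=cv2.INTER_CUBIC))
E
python3 wl.py finw
```

```text
[ 431.3 -319.3  195.6] [[0.012, 1.0, -0.001], [1.0, -0.012, 0.001], [0.001, -0.001, -1.0]] [-0.659  0.286  1.707  0.     1.15  -0.647] 37.275 60.04748903819495 [ 0.1  0.5 -0.2]
```

View pics/fin_top.png

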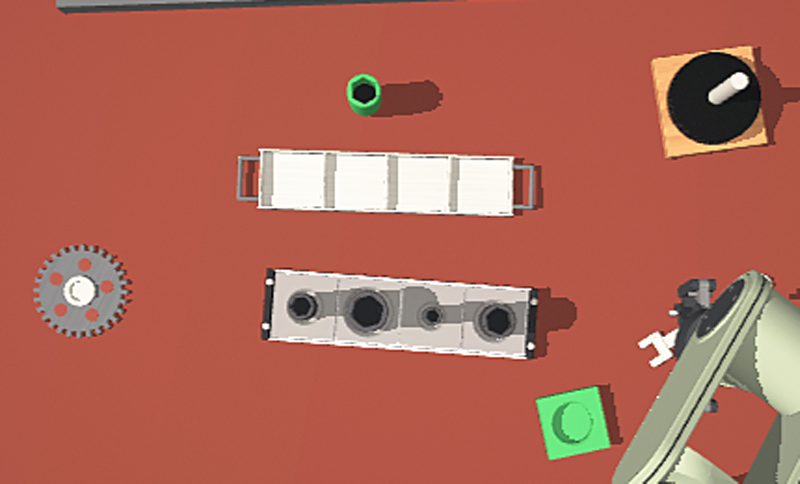

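View pics/fin_scene.png

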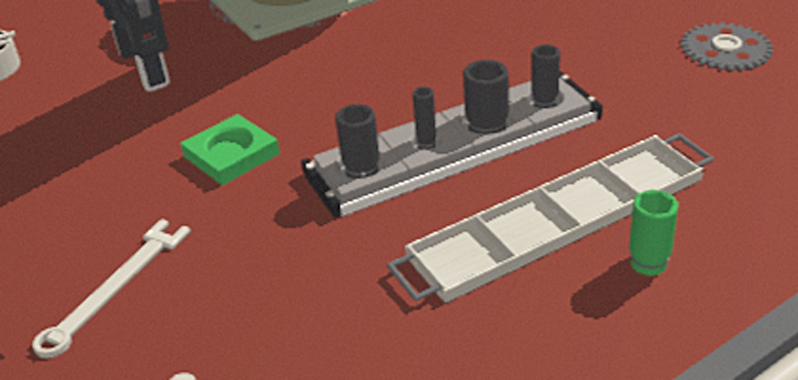

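All four stand in the rack. One last numeric check: compare the rims against the heights for fully seated sockets.

```bash
python3 - <<'E'
from meas import *
P={33:(478.3,108),51:(471.2,28.5),24:(465.2,-51.3),42:(459.2,-131.4)}
o=[]
for n,(a,b,e,f),k in (("top",(235,300,225,390),4.8),("scene",(190,285,215,385),4.66)):
    c=eyes.capture(n); im=cv2.resize(c["img"][a:b,e:f,::-1],None,fx=k,fy=k,interpolation=cv2.INTER_CUBIC)
    for d,(x,y) in P.items():
        for z,r,col in ((88,d/2,(0,0,255)),(24,d/2+7,(255,0,0))):
            p=(proj(c,circ(x,y,z,r))-[e,a]+.5)*k-.5; cv2.polylines(im,[np.round(p*16).astype(np.int32)],True,col,1,cv2.LINE_AA,shift=4)
    o.append(im)
w=min(i.shape[1] for i in o); im=np.vstack([i[:,:w] for i in o])
cv2.imwrite("pics/chk.png",cv2.resize(im,None,fx=.78,fy=.78) if im.shape[0]>600 else im); print(im.shape)
E
```

```text
(755, 792, 3)
```

View pics/chk.png

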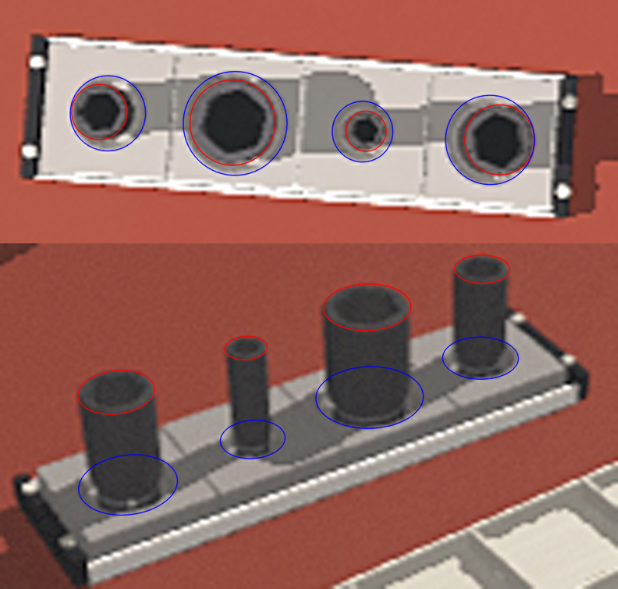

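The rims match the seated height (z = 88 mm) in both views, so I'm handing in.

```bash
python3 -c "
from bench import bot
print(bot.close_job())"
```

```text
the job is handed in; nothing more can be done
None
```

All four sockets (24, 33, 42 and 51 mm) now stand upright, opening up, in their own wells in the grey rack. I handed the job in at about 37 s on the robot's clock.

- **Seating:** each socket touched down within about 0.1 mm of the height computed for its well floor. In the last pictures, the rims in both the top and scene views line up with the height for fully seated sockets (88 mm).
- **Handling:** each socket was lowered to light contact and released only once it stood on the well floor, so none was dropped or tipped. The force reading at the end of each move never exceeded about 8 N. The gripper was empty and clear of everything at hand-in.
- **Bystanders:** the chainring, the spanner, the green socket and the green block look unmoved in the final pictures. I compared these by eye, not by measurement.
- **Disagreement:** early on, the scene camera's outline fit for the sockets was 4–6 mm off the top camera's in x. I put this down to the sockets' narrower feet. I used the rim positions instead, which the wrist camera confirmed to about 1 mm from close up.

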